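# Hang the meter cover on its peg

## Robot

A 7-joint arm with a two-finger parallel gripper is mounted at the origin on the work surface. World frame = base frame: x ahead of the robot, y to its left, z up, the work surface at z = 0. Lengths are in m, angles in rad, forces in N, time in s.
With the tool pointing down it reaches from about 0.35 to 0.9 m from the base axis. Payload 8.1 kg.
Tool frame: the origin (TCP) lies at the very end of the fingers, on their centre line; the grasp point (between the pads) lies 19 mm behind it; z points along the fingers, y is the line along which they close (so a half turn about z gives the same grasp; the last joint's range is limited). The gripper opens to 92 mm and grips with 3 to 60 N. Pads are 19 mm wide; open, the fingers measure 130 mm over their backs; the gripper's body (75 mm by 190 mm) begins 47 mm behind the grasp point.
Start: joints at [1.111, 0.434, 0.025, 1.573, -0.012, 1.134, -0.075], TCP at [0.218, -0.586, 0.202] pointing down, gripper open.
Joint ranges: [-2.62, 2.62], [-0.44, 2.09], [-1.27, 1.32], [0.08, 2.57], [-1.32, 4.46], [0.12, 2], [-2.74, 2.74]. Speed limits (rad/s): [2.22, 2.22, 3.01, 3.01, 3.14, 3.14, 3.14].

## Interface

Orientations are given as a rotation vector (axis times angle).
In Python, from cell import arm gives the robot as it stands.
- The arm moves only by the tool carry_out, never from a script. Its argument "commands" is a list of rows, each a list of 7 numbers: the opening, from 0 (shut) to 1 (fully open), then the shift along the tool's x, y, z each as a share of 0.025 m, from -1 to 1, then the turn, a rotation vector about the tool's x, y, z each as a share of 0.1 rad, from -1 to 1. A call has 1 to 8 rows; each row shifts and turns the commanded pose from where the row before left it, along the tool's axes as they then stand; what a row does not reach is not made up. A row lasts 1/10 s, in which the tool goes at most 50 mm and 8.59 degrees, less where a joint would pass 70% of its speed; a pose out of reach is approached as far as the arm can. A call with a number of a shift or a turn outside -1 to 1 is refused whole. A call with a gripper value outside its range is refused whole. The fingers move at their own pace and stop on an object; "squeeze" is the grip in N (left out, the last holds). Time passes only in rows, so rows that do not move let the fingers close. It gives the time, the measured TCP pose, the force, the opening and the grip force at its end, in the units of the state.
- arm.observe(): the state, without advancing time (a new reading comes with each control period).
- arm.get_image(name): name is "scene" or "top" or "wrist"; returns a dict with "pixels" (400x640x3 uint8, red, green, blue), "range_z" (400x640 float32, m along the optical axis (not along the pixel's ray), 0 where there is no reading), "mtx" (3x3 intrinsics, pixels), "R" (3x3) and "t" (3): a world point X has camera coordinates R X + t; the wrist camera has in their place "tool_from_camera" (4x4, takes a point from camera to tool coordinates, whose origin is the TCP and whose axes are the flange's). Camera axes: x right, y down, z forward; pixel columns grow to the right and rows downward; lengths in m; the calibration is good to about 2 mm. A picture is of the moment at which its call begins: read the wrist's pose just before it.
- arm.sign_off(): hands the job in; it is judged then, once.
The state is a dict: "clock": time; "joints": joint angles; "dq": joint speeds; "joint_efforts": joint torques, N m; "position": TCP position; "ee_rot": TCP orientation; "force": force on the tool from outside, world axes, zero at the start; "ft_torque": the same for the moment, N m; "width": opening from 0.0 (shut) to 1.0 (fully open); "gripper_force": force on a finger pad.
Only numpy, scipy, OpenCV 4.12 (cv2) and the standard library are available. Lean on these libraries where they do the work, as an engineer would, in place of code of your own. Each camera call takes 0.05 s, during which the arm holds its last target. There are 200 camera calls.

## Task

Lift the loose metal cover off the water meter and hang it by its eye on the slimmer of the two leaning pegs, pushed down the peg until its lug is home against the collar, with the round cap hanging below the eye. Do not force it against the stand, and leave all the meters standing where they are; then let go.

Things in the scene. Friction and masses are not known exactly. Their poses are not given: they have to be found in the camera images.
- cover: Plain aluminium cover, loose on a meter. Round cap 104 mm across: skirt 97 mm inside, 0 to 8 mm above the origin; plate 8 to 16 mm. Upright fin to grip, 60 mm along x, 14 mm thick, 16 to 50 mm up. Flat lug 44 mm wide, 8 to 16 mm up, sticks out to x = 102 mm with a round eye 17.5 mm across. About 0.22 kg. Origin: centre of the skirt's lower edge; z up, x towards the eye.
- cover_eye (a point): Centre of the eye at the lug's underside: 85 mm along the cover's x, 8 mm above its origin. Axes as the cover.
- cover_fin (a point): Middle of the fin's top edge, 50 mm above the cover's origin. Axes as the cover.
- meter: Water meter under the cover: blue body 90 mm across, a port to 70 mm in front and behind, brass ring on top 92 mm across (the skirt goes over it, 2.5 mm play), 110 mm high, 1.5 kg, loose on the bench. The cover's plate rests on the ring. Origin: centre of the underside, z up.
- meter_b: Another water meter, with a blue flap lid instead of the cover, about 122 mm high. Leave it. Origin: centre of the underside.
- stand: Stand bolted to the bench: foot 100 by 110 mm, 12 mm high; grey post 50 mm wide, from x = 10 to 40 mm, 160 mm high. A crossbar 80 mm long (along y) on its top carries the slim peg, which leans to the front (-x) and up. Origin: on the bench under the foot, z up.
- peg_middle (a point): Slim peg's place if clamped mid-crossbar; it is in fact clamped up to 12 mm to either side along y, unmeasured: look or feel for it. Point: centre of the collar face the lug rests on, 190 mm up. Peg 14 mm in diameter, 50 mm long, last 4 mm chamfered to 10 mm; collar 24 mm across. Axes: z along the peg to its tip, 40 degrees from vertical to the stand's front; y level; x up and back over the post.
- wide_peg_middle (a point): The same point on the other stand, alike but with a thick peg 26 mm in diameter (too thick for the eye) and a 36 mm collar. Not used; keep clear of it. Axes as peg_middle.
Things that resemble listed ones, but are neither listed nor needed, are in the scene too. Of the things like the cover, leave any that is yellow; of the rest the larger one is meant.

How it is judged:
On the way:
1. the cover is lifted clear of its meter, at least 30 mm above its seat (z of cover in the frame of meter above 0.132 m and contact force between the fingers and cover above 0.5 N), for 0.2 s.
At the end, for the whole second after the job is handed in: Slim peg through the eye, lug home: eye centre (lug underside) within 9 mm of the collar face along the peg, within 9 mm of peg_middle in x and 16 mm in y; cap hanging below the eye (cover's x axis within 1.25 rad of straight up); carried by the stand, at rest (under 20 mm/s) (x of cover_eye in the frame of peg_middle between -0.009 and 0.009 m and y of cover_eye in the frame of peg_middle between -0.016 and 0.016 m and z of cover_eye in the frame of peg_middle between -0.009 and 0.009 m and angle between cover's own x axis and vertical below 1.25 rad and linear speed of cover below 0.02 m/s and contact force between cover and stand above 0.5 N); the robot touches nothing.
It fails at once if a meter is shifted more than 30 mm or tipped ((distance of meter from where it was at the start of the episode above 0.03 m or angle between meter's own z axis and vertical above 0.25 rad) or (distance of meter_b from where it was at the start of the episode above 0.03 m or angle between meter_b's own z axis and vertical above 0.25 rad)).
It fails at once if the cover is forced against the stand with more than 45 N (contact force between cover and stand above 45 N).
It also fails if it takes over 46 s, if anything falls off the work surface, if the arm or the gripper's body presses on something with over 40 N, if the wrist force passes 120 N, or if a joint passes its speed limit or range.

## Working session

There is one attempt and no reset: what is moved stays moved. The work goes in short steps, Python scripts to look and compute and a tool call to move; the robot and the scene stay as the last step left them, time stands still between calls to the robot, and variables do not carry over. Pictures are saved under pics/ and viewed, at most 10 in all, crops included, and the job is handed in when it is done.

Besides the shell and the picture viewer there is one more tool, called after ">>>" by a JSON object that holds its "fn" and its "kwargs". carry_out: Moves the arm, as the interface text tells. Shift numbers are shares of 0.025 m and turn numbers shares of 0.1 rad, none past 1 either way. Its arguments: {"type":"object","properties":{"commands":{"type":"array"},"squeeze":{"type":"number"}},"required":["commands"]}

```bash
mkdir -p pics; ls; cat > h.py <<'E'
import numpy as np, cv2
from scipy.spatial.transform import Rotation as Ro
from cell import arm
def grab(n):
    s=arm.observe(); d=arm.get_image(n)
    if n=='wrist':
        T=np.eye(4);T[:3,:3]=Ro.from_rotvec(s['ee_rot']).as_matrix();T[:3,3]=s['position'];M=T@d['tool_from_camera']
    else:
        M=np.eye(4);M[:3,:3]=d['R'].T;M[:3,3]=-d['R'].T@d['t']
    K=d['mtx'];z=d['range_z'];v,u=np.mgrid[:400,:640]
    P=np.stack([(u-K[0,2])/K[0,0]*z,(v-K[1,2])/K[1,1]*z,z],-1)
    W=P@M[:3,:3].T+M[:3,3]; W[z==0]=np.nan
    return d['pixels'],W,M,K,s
E
python3 - <<'E'
from h import *
s=arm.observe();print({k:np.round(v,3) for k,v in s.items()})
for n in ['scene','top']:
    p,W,M,K,s=grab(n);np.savez(f'{n}0.npz',p=p,W=W,M=M,K=K)
    cv2.imwrite(f'pics/{n}0.png',p[...,::-1]); print(n,M.round(3).tolist())
E
```

```text
pics
{'clock': np.float64(0.0), 'joints': array([ 1.111,  0.435,  0.025,  1.574, -0.012,  1.134, -0.075]), 'dq': array([-0.   , -0.   ,  0.   , -0.001,  0.   ,  0.001, -0.001]), 'joint_efforts': array([ 1.0000e-03, -6.6786e+01,  9.8500e-01, -3.1447e+01, -6.1000e-02,
        4.3000e-02,  0.0000e+00]), 'position': array([ 0.218, -0.585,  0.202]), 'ee_rot': array([-3.09e+00, -5.57e-01,  1.00e-03]), 'force': array([-0.318, -0.898, -0.624]), 'ft_torque': array([-0.039,  0.032, -0.01 ]), 'gripper_force': np.float64(0.0), 'width': np.float64(1.0)}
scene [[0.815, 0.38, -0.436, 1.053], [0.579, -0.529, 0.62, -0.881], [0.005, -0.759, -0.652, 0.973], [0.0, 0.0, 0.0, 1.0]]
top [[0.027, -0.995, 0.1, 0.362], [-1.0, -0.027, -0.001, -0.085], [0.004, -0.1, -0.995, 1.272], [0.0, 0.0, 0.0, 1.0]]
```

View pics/scene0.png

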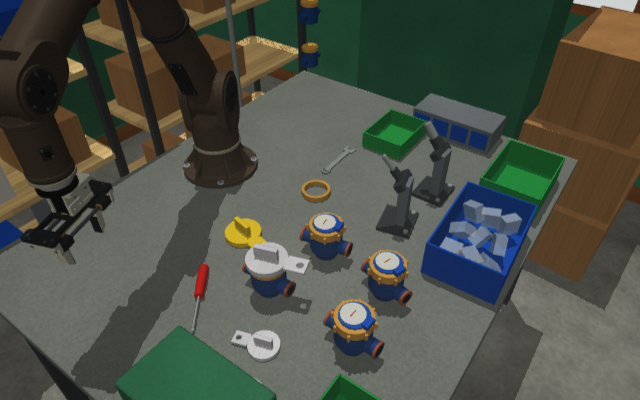

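View pics/top0.png

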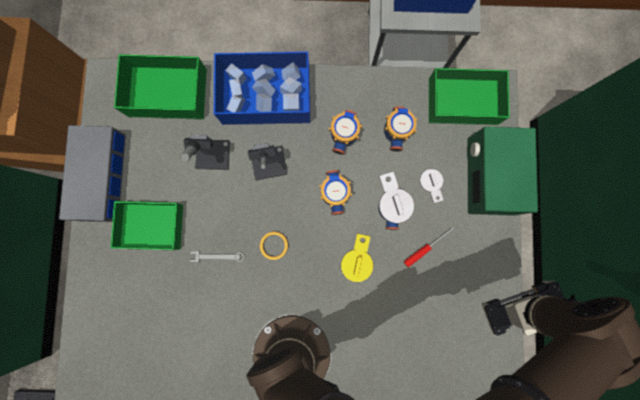

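The scene view has the aluminium cover on its meter at (267,262), with the eye toward (300,266). The stands are at about (397,195) and (437,165). In the top view the cover is at (397,205), its eye at (388,180), and the stands are at (207,152) and (267,160). Next I measure these and enlarge the stands.

```bash
python3 - <<'E'
from h import *
t=np.load('top0.npz');s=np.load('scene0.npz')
# merge clouds by regions
A=cv2.resize(s['p'][110:245,365:465],None,fx=4,fy=4,interpolation=cv2.INTER_CUBIC)
B=cv2.resize(t['p'][125:190,170:300],None,fx=3,fy=3,interpolation=cv2.INTER_CUBIC)
c=np.zeros((max(A.shape[0],B.shape[0]),A.shape[1]+B.shape[1],3),np.uint8);c[:A.shape[0],:A.shape[1]]=A;c[:B.shape[0],A.shape[1]:]=B
cv2.imwrite('pics/st.png',c[...,::-1]);print(c.shape)
W=t['W']
def reg(W,u0,u1,v0,v1,z0,z1):
    q=W[v0:v1,u0:u1].reshape(-1,3);q=q[(q[:,2]>z0)&(q[:,2]<z1)];return q
for nm,w,b in [('cov',W,(370,420,165,240)),('stA',W,(170,235,130,175)),('stB',W,(240,295,140,185))]:
    q=reg(w,*b,0.03,0.4);print(nm,len(q),q.min(0).round(3),q.max(0).round(3),np.histogram(q[:,2],bins=np.arange(0.03,0.28,0.01))[0])
q=reg(W,370,420,165,240,0.105,0.13);q=q.astype(np.float32)
print('plate',len(q),np.median(q[:,2]),cv2.minAreaRect(q[:,:2].copy()), cv2.minEnclosingCircle(q[:,:2].copy()))
q=reg(W,370,420,165,240,0.14,0.175).astype(np.float32)
print('fin',len(q),np.median(q[:,2]),cv2.minAreaRect(q[:,:2].copy()))
for b in [(170,235,130,175),(240,295,140,185)]:
    for z0,z1 in [(.006,.02),(.15,.175),(.175,.19),(.19,.205),(.205,.22),(.22,.24)]:
        q=np.concatenate([reg(W,*b,z0,z1)]).astype(np.float32)
        if len(q)>4: print(z0,len(q),q.mean(0).round(3),[np.round(x,3) for x in cv2.minAreaRect(q[:,:2].copy())])
E
```

```text
(540, 790, 3)
cov 1262 [ 0.408 -0.358  0.031] [ 0.58  -0.256  0.155] [  5  21  47  43   0   0   1  14 926  84  12  45  64   0   0   0   0   0
   0   0   0   0   0   0]
stA 641 [0.575 0.252 0.031] [0.67  0.332 0.235] [ 22  20  15  16  22  20  10   3   0   0   2   3  98 133  48  41  54  22
  27  63  22   0   0   0]
stB 466 [0.56 0.06 0.03] [0.651 0.143 0.231] [ 10   7  10   6   8   5   5   3   0   0   0   1 102 156  58  24  29   9
   9  19   5   0   0   0]
plate 1020 0.11672358 ((0.503955602645874, -0.30655649304389954), (0.15366330742835999, 0.10137884318828583), 1.970316767692566) ((0.5025763511657715, -0.2999347448348999), 0.07809814065694809)
fin 109 0.15069875 ((0.47750431299209595, -0.3085913062095642), (0.05886227637529373, 0.015559042803943157), 19.758544921875)
0.006 657 [0.634 0.285 0.011] [array([0.653, 0.316]), array([0.163, 0.177]), np.float64(24.387)]
0.15 267 [0.648 0.284 0.163] [array([0.644, 0.292]), array([0.05 , 0.082]), np.float64(3.388)]
0.175 53 [0.63  0.294 0.183] [array([0.627, 0.299]), array([0.042, 0.034]), np.float64(45.65)]
0.19 64 [0.624 0.299 0.196] [array([0.622, 0.299]), array([0.036, 0.028]), np.float64(59.382)]
0.205 39 [0.606 0.297 0.212] [array([0.599, 0.299]), array([0.041, 0.021]), np.float64(15.668)]
0.22 85 [0.589 0.301 0.227] [array([0.59 , 0.301]), array([0.025, 0.03 ]), np.float64(61.441)]
0.006 600 [0.609 0.093 0.011] [array([0.61 , 0.093]), array([0.105, 0.158]), np.float64(37.987)]
0.15 308 [0.623 0.102 0.163] [array([0.625, 0.103]), array([0.042, 0.08 ]), np.float64(13.148)]
0.175 32 [0.606 0.092 0.183] [array([0.605, 0.093]), array([0.039, 0.02 ]), np.float64(8.414)]
0.19 34 [0.598 0.092 0.195] [array([0.598, 0.092]), array([0.017, 0.02 ]), np.float64(83.493)]
0.205 13 [0.582 0.087 0.213] [array([0.582, 0.087]), array([0.012, 0.008]), np.float64(15.964)]
0.22 24 [0.567 0.085 0.227] [array([0.568, 0.086]), array([0.016, 0.012]), np.float64(7.569)]
```

View pics/st.png

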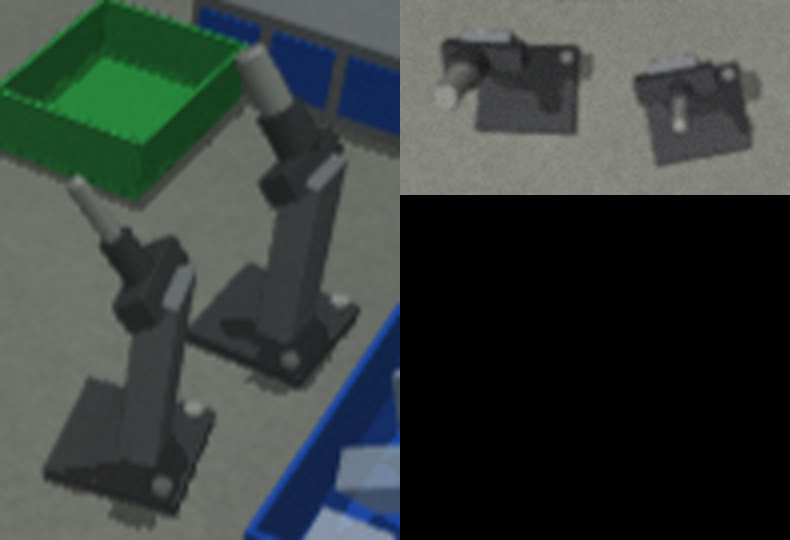

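The top-view enlargement settles which stand is which. The slim peg is on the stand at (267,160), with its tip near world (0.567, 0.086, 0.228), which matches the expected 0.228 height. The thick peg is on the other stand. Plate height 0.117 and fin top 0.151 also match the cover's listed sizes. I move above the cover.

>>> {"fn": "carry_out", "kwargs": {"commands": [[1,0.97,-0.48,-0.08,0,0,0],[1,0.97,-0.48,-0.08,0,0,0],[1,0.97,-0.48,-0.08,0,0,0],[1,0.97,-0.48,-0.08,0,0,0],[1,0.97,-0.48,-0.08,0,0,0],[1,0.97,-0.48,-0.08,0,0,0],[1,0.97,-0.48,-0.08,0,0,0]], "squeeze": 25}}

```text
clock: 0.8
position: [0.3485, -0.4466, 0.2162]
ee_rot: [-3.091, -0.557, 0.001]
force: [0.2, -0.7, -0.1]
width: 1.002
gripper_force: 0.0
```

>>> {"fn": "carry_out", "kwargs": {"commands": [[1,0.97,-0.48,-0.08,0,0,0],[1,0.97,-0.48,-0.08,0,0,0],[1,0.97,-0.48,-0.08,0,0,0],[1,0.97,-0.48,-0.08,0,0,0],[1,0.97,-0.48,-0.08,0,0,0],[1,0.97,-0.48,-0.08,0,0,0],[1,0.97,-0.48,-0.08,0,0,0],[1,0,0,0,0,0,0]]}}

```text
clock: 1.6
position: [0.4807, -0.3055, 0.2303]
ee_rot: [-3.088, -0.566, -0.002]
force: [0.9, -1.0, -0.4]
width: 1.005
gripper_force: 0.0
```

```bash
cat >> h.py <<'E'
def pose(s): return np.r_[s['position'],s['ee_rot']]
E
python3 - <<'E'
from h import *
p,W,M,K,s=grab('wrist');np.savez('w1.npz',p=p,W=W,M=M,K=K,pose=pose(s))
cv2.imwrite('pics/w1.png',p[...,::-1]);print(pose(s).round(4),s['joints'].round(2))
q=W.reshape(-1,3);R=Ro.from_rotvec(s['ee_rot']).as_matrix()
print('tfc',(np.linalg.inv(np.block([[R,s['position'][:,None]],[np.zeros((1,3)),1]]))@M).round(3).tolist())
m=(q[:,2]>.145)&(q[:,2]<.158)&(np.hypot(q[:,0]-.4775,q[:,1]+.3086)<.045)
f=q[m].astype(np.float32);print('fin',len(f),np.median(f[:,2]),cv2.minAreaRect(f[:,:2].copy()),f.mean(0))
m=(q[:,2]>.112)&(q[:,2]<.122)&(np.hypot(q[:,0]-.4775,q[:,1]+.3086)<.12)
f=q[m].astype(np.float32);print('plate',len(f),np.median(f[:,2]),cv2.minAreaRect(f[:,:2].copy()))
E
```

```text
[ 4.8070e-01 -3.0550e-01  2.3030e-01 -3.0883e+00 -5.6640e-01 -2.5000e-03] [ 0.56  0.33 -0.12  1.66  0.04  1.15 -0.77]
tfc [[-0.001, -0.961, -0.276, 0.074], [1.0, -0.001, 0.0, 0.0], [-0.0, -0.276, 0.961, -0.182], [0.0, 0.0, 0.0, 1.0]]
fin 938 0.15129058 ((0.4805524945259094, -0.3115984797477722), (0.059239085763692856, 0.013988867402076721), 18.56035614013672) [ 0.48172444 -0.31113353  0.15120219]
plate 8834 0.117475286 ((0.5038243532180786, -0.30401164293289185), (0.15400633215904236, 0.10275700688362122), 18.443233489990234)
```

>>> {"fn": "carry_out", "kwargs": {"commands": [[1,-0.09,0.22,0.5,0,0,0.4],[1,0,0,0.9,0,0,0],[1,0,0,0.9,0,0,0],[1,0,0,0.9,0,0,0],[1,0,0,0.7,0,0,0],[1,0,0,0.4,0,0,0],[1,0,0,0,0,0,0]]}}

```text
clock: 2.35
position: [0.4757, -0.3162, 0.121]
ee_rot: [-3.101, -0.491, 0.005]
force: [-0.1, 0.2, 0.2]
width: 1.003
gripper_force: 0.0
```

>>> {"fn": "carry_out", "kwargs": {"commands": [[0,0,0,0,0,0,0],[0,0,0,0,0,0,0],[0,0,0,0,0,0,0],[0,0,0,0,0,0,0],[0,0,0,0,0,0,0],[0,0,0,0,0,0,0],[0,0,0,0,0,0,0],[0,0,0,0,0,0,0]], "squeeze": 30}}

```text
clock: 3.15
position: [0.4776, -0.3157, 0.123]
ee_rot: [3.102, 0.495, 0.0]
force: [0.3, 0.4, 0.2]
width: 0.351
gripper_force: 0.0
```

>>> {"fn": "carry_out", "kwargs": {"commands": [[0,0.16,-0.12,0,0,0,0],[0,0,0,0,0,0,0],[0,0,0,0,0,0,0],[0,0,0,0,0,0,0],[0,0,0,0,0,0,0],[0,0,0,0,0,0,0]]}}

```text
clock: 3.75
position: [0.4805, -0.3114, 0.1229]
ee_rot: [-3.102, -0.495, -0.0]
force: [1.4, 1.1, -0.9]
width: 0.148
gripper_force: 30.0
```

>>> {"fn": "carry_out", "kwargs": {"commands": [[0,0,0,-0.3,0,0,0],[0,0,0,-0.5,0,0,0],[0,0,0,-0.8,0,0,0],[0,0,0,-0.9,0,0,0],[0,0,0,-0.9,0,0,0],[0,0,0,-0.9,0,0,0],[0,0,0,-0.9,0,0,0],[0,0,0,0,0,0,0]]}}

```text
clock: 4.55
position: [0.4818, -0.3126, 0.2571]
ee_rot: [3.098, 0.494, 0.007]
force: [0.0, -0.7, -2.9]
width: 0.148
gripper_force: 30.0
```

```bash
python3 - <<'E'
from h import *
p,W,M,K,s=grab('wrist');np.savez('w2.npz',p=p,W=W,M=M,K=K,pose=pose(s))
cv2.imwrite('pics/w2.png',p[...,::-1]);print(pose(s).round(4),s['width'],s['gripper_force'],s['force'])
E
```

```text
[ 0.4818 -0.3126  0.2571  3.0984  0.494   0.0073] 0.14796768114630407 29.994650781154633 [ 0.02748496 -0.73682235 -2.94339103]
```

View pics/w2.png

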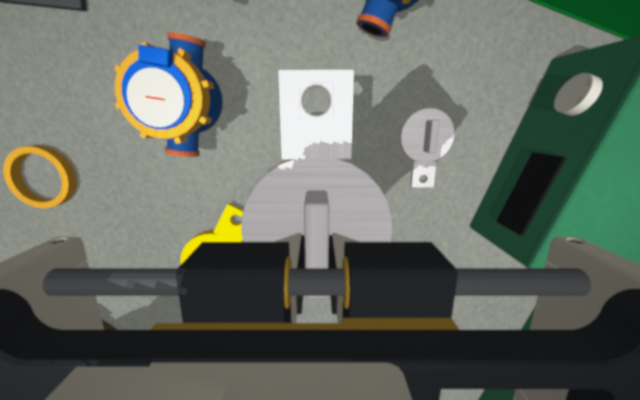

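The wrist view shows the cover held by its fin, the lug pointing up the image and the eye at (316,100). Next I find the eye and lug in the tool frame.

```bash
cat >> h.py <<'E'
def Tpose(p):
    T=np.eye(4);T[:3,:3]=Ro.from_rotvec(p[3:]).as_matrix();T[:3,3]=p[:3];return T
E
python3 - <<'E'
from h import *
d=np.load('w2.npz');p,W,M,K=d['p'],d['W'],d['M'],d['K'];T=Tpose(d['pose']);Ti=np.linalg.inv(T)
L=W@Ti[:3,:3].T+Ti[:3,3]
m=np.abs(L[...,2]-.003)<.012
m[160:]=0; m[:,:260]=0;m[:,375:]=0; m[:50]=0
q=L[m];print(len(q),q.min(0),q.max(0))
r=cv2.minAreaRect(q[:,:2].astype(np.float32));print('lug rect',r)
A=np.c_[q[:,:2],np.ones(len(q))];c=np.linalg.lstsq(A,q[:,2],rcond=None)[0];print('plane',c, (q[:,2]-A@c).std())
# plate depth too
for (u,v) in [(315,190),(280,200),(350,200),(300,140),(335,140),(290,80),(345,80)]: print(u,v,L[v,u].round(4))
# hole ellipse
g=cv2.cvtColor(p,cv2.COLOR_RGB2GRAY)[72:125,285:348]
_,b=cv2.threshold(g,0,255,cv2.THRESH_BINARY_INV+cv2.THRESH_OTSU)
cs,_=cv2.findContours(b,cv2.RETR_LIST,cv2.CHAIN_APPROX_NONE)
C=Ti@M
for k in cs:
    a=cv2.contourArea(k)
    if 300<a<2000:
        k=k[:,0]+[285,72];e=cv2.fitEllipse(k);print('ell',e)
        ray=np.c_[(k-[K[0,2],K[1,2]])/[K[0,0],K[1,1]],np.ones(len(k))]@C[:3,:3].T;o=C[:3,3]
        for zt in [.003,.011]:
            P=o+ray*((zt-o[2])/ray[:,2])[:,None];print(zt,P.min(0).round(4),P.max(0).round(4))
            print(cv2.fitEllipse(P[:,:2].astype(np.float32)*1000))
E
```

```text
5717 [ 0.04769403 -0.02178018  0.00254959] [0.10103023 0.02252267 0.01443785]
lug rect ((0.07432432472705841, 0.00037037208676338196), (0.04422078654170036, 0.053332600742578506), 89.87994384765625)
plane [ 0.00462674 -0.00143077  0.0054622 ] 0.0008556686891123902
315 190 [ 0.0283 -0.0003  0.0067]
280 200 [ 0.0218 -0.0235  0.0056]
350 200 [0.0214 0.0229 0.0067]
300 140 [ 0.0606 -0.0097  0.0062]
335 140 [0.0606 0.0122 0.0055]
290 80 [nan nan nan]
345 80 [0.0955 0.0176 0.0057]
ell ((315.69354248046875, 100.04275512695312), (29.25953483581543, 31.005659103393555), 178.1788330078125)
0.003 [ 0.075  -0.0086  0.003 ] [0.0925 0.0087 0.003 ]
((84.00786590576172, 0.19681130349636078), (17.374263763427734, 17.451223373413086), 65.26319122314453)
0.011 [ 0.0751 -0.009   0.011 ] [0.0933 0.0091 0.011 ]
((84.44125366210938, 0.18427269160747528), (18.127016067504883, 18.20730972290039), 65.26227569580078)
```

Eye underside in the tool frame is about (0.084, 0.000, 0.0138), which agrees with the sizes given. I work out the move to a viewing pose near the peg.

```bash
cat >> h.py <<'E'
EYE=np.array([.084,.0002,.0138])
def pegR(yaw):
    c,s=np.cos(yaw),np.sin(yaw);a=np.radians(40)
    px=np.array([np.cos(a)*c,np.cos(a)*s,np.sin(a)]);pz=np.array([-np.sin(a)*c,-np.sin(a)*s,np.cos(a)])
    return np.stack([px,np.cross(pz,px),pz],1)
def toolR(yaw):
    P=pegR(yaw);return np.stack([P[:,0],-P[:,1],-P[:,2]],1)
def tcp(C,yaw,off): # eye at off in peg frame
    return C+pegR(yaw)@np.array(off)-toolR(yaw)@EYE
def plan(s,p,R):
    R0=Ro.from_rotvec(s['ee_rot']).as_matrix()
    print('shift(tool,now)/.025',((R0.T@(p-s['position']))/.025).round(2),'turn/.1',(Ro.from_matrix(R0.T@R).as_rotvec()/.1).round(2),'shift(tool,after)',((R.T@(p-s['position']))/.025).round(2),'world target',p.round(4))
E
python3 - <<'E'
from h import *
yaw=np.radians(13);C=np.array([.598,.093,.19])
plan(arm.observe(),tcp(C,yaw,[-.04,0,.11]),toolR(yaw))
print(tcp(C,yaw,[0,0,0]))
E
```

```text
shift(tool,now)/.025 [  2.53 -14.59   1.96] turn/.1 [-0.29  6.95  0.87] shift(tool,after) [ -0.34 -14.75   2.31] world target [0.4279 0.0539 0.2051]
[0.52661339 0.07672436 0.14657725]
```

>>> {"fn": "carry_out", "kwargs": {"commands": [[0,0.16,-0.5,0,0,0,0],[0,0.16,-0.9,0,0,0,0],[0,0.16,-0.95,0,0,0,0],[0,0.16,-0.95,0,0,0,0],[0,0.16,-0.95,0,0,0,0],[0,0.16,-0.95,0,0,0,0],[0,0.16,-0.95,0,0,0,0],[0,0.16,-0.95,0,0,0,0]]}}

```text
clock: 5.4
position: [0.4541, -0.1308, 0.2517]
ee_rot: [-3.101, -0.496, 0.004]
force: [0.2, -0.5, -3.1]
width: 0.148
gripper_force: 30.0
```

>>> {"fn": "carry_out", "kwargs": {"commands": [[0,0.16,-0.95,0,0,0,0],[0,0.16,-0.95,0,0,0,0],[0,0.16,-0.95,0,0,0,0],[0,0.16,-0.95,0,0,0,0],[0,0.16,-0.95,0,0,0,0],[0,0.16,-0.95,0,0,0,0],[0,0.16,-0.95,0,0,0,0],[0,0.16,-0.9,0,0,0,0]]}}

```text
clock: 6.2
position: [0.4253, 0.058, 0.2518]
ee_rot: [3.102, 0.497, -0.004]
force: [1.3, -0.3, -3.2]
width: 0.145
gripper_force: 30.0
```

>>> {"fn": "carry_out", "kwargs": {"commands": [[0,0,0,0,-0.04,0.99,0.12],[0,0,0,0,-0.04,0.99,0.12],[0,0,0,0,-0.04,0.99,0.12],[0,0,0,0,-0.04,0.99,0.12],[0,0,0,0,-0.04,0.99,0.12],[0,0,0,0,-0.04,0.99,0.12],[0,0,0,0,-0.04,0.99,0.12],[0,0,0,0,0,0,0]]}}

```text
clock: 7.0
position: [0.4216, 0.0559, 0.248]
ee_rot: [-2.866, -0.33, -1.024]
force: [0.3, -0.2, -3.6]
width: 0.143
gripper_force: 30.0
```

```bash
python3 - <<'E'
from h import *
yaw=np.radians(13);C=np.array([.598,.093,.19])
s=arm.observe();print(pose(s).round(4),s['joints'].round(2),s['clock'])
plan(s,tcp(C,yaw,[-.04,0,.11]),toolR(yaw))
E
```

```text
[ 0.4216  0.0559  0.248  -2.8661 -0.3298 -1.0245] [ 0.04 -0.3  -0.23  2.5  -0.34  0.26 -1.24] 7.0
shift(tool,now)/.025 [-0.91  0.14  1.47] turn/.1 [-0.04  0.11  0.01] shift(tool,after) [-0.93  0.13  1.46] world target [0.4279 0.0539 0.2051]
```

```bash
python3 - <<'E'
from h import *
p,W,M,K,s=grab('wrist');np.savez('w3.npz',p=p,W=W,M=M,K=K,pose=pose(s))
cv2.imwrite('pics/w3.png',p[...,::-1])
yaw=np.radians(13);C=np.array([.598,.093,.19]);P=pegR(yaw);Mi=np.linalg.inv(M)
for a in [0,.025,.05]:
    x=Mi[:3,:3]@(C+P[:,2]*a)+Mi[:3,3];print(a,(K@(x/x[2]))[:2].round(1),x[2].round(3))
E
```

```text
0 [319.5  90.2] 0.32
0.025 [319.7  88.3] 0.296
0.05 [319.9  86. ] 0.272
```

View pics/w3.png

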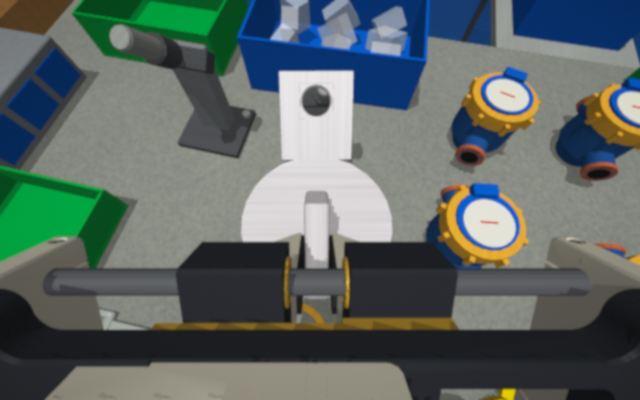

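The wrist view shows the peg hidden behind the lug, with its tip just visible through the eye near (318,98). The rough location is therefore good to a few mm. I step 50 mm sideways so the peg is in view.

>>> {"fn": "carry_out", "kwargs": {"commands": [[0,0,0.7,0,0,0,0],[0,0,0.9,0,0,0,0],[0,0,0.4,0,0.04,0.1,0],[0,0,0,0,0,0,0],[0,0,0,0,0,0,0]]}}

```text
clock: 7.55
position: [0.4391, 0.0087, 0.2531]
ee_rot: [-2.853, -0.332, -1.043]
force: [1.2, 0.7, -2.4]
width: 0.149
gripper_force: 30.0
```

```bash
python3 - <<'E'
from h import *
p,W,M,K,s=grab('wrist');np.savez('w4.npz',p=p,W=W,M=M,K=K,pose=pose(s))
print(pose(s).round(4),K.tolist())
yaw=np.radians(13);C=np.array([.598,.093,.19]);P=pegR(yaw);Mi=np.linalg.inv(M)
for a in [0,.025,.05]:
    x=Mi[:3,:3]@(C+P[:,2]*a)+Mi[:3,3];print(a,(K@(x/x[2]))[:2].round(1),x[2].round(3))
cv2.imwrite('pics/w4.png',cv2.resize(p[40:150,180:360],None,fx=4,fy=4,interpolation=cv2.INTER_CUBIC)[...,::-1])
Q=(W-C)@P   # peg frame coordinates
m=(np.abs(Q[...,0])<.03)&(np.abs(Q[...,1])<.03)&(Q[...,2]>-.03)&(Q[...,2]<.06)
q=Q[m]; print(len(q))
for a,b in [(-.03,-.012),(-.006,.006),(.006,.02),(.02,.04),(.04,.054)]:
    k=q[(q[:,2]>a)&(q[:,2]<b)]
    if len(k): print(a,b,len(k),k.mean(0).round(4),k.min(0).round(4),k.max(0).round(4))
k=q[q[:,2]>.04];print('tip',np.median(k,0).round(4))
E
```

```text
[ 0.4391  0.0087  0.2531 -2.8533 -0.3322 -1.0433] [[294.0098642635196, 0.0, 316.32851371280213], [0.0, 294.0098642635196, 202.03319889355922], [0.0, 0.0, 1.0]]
0 [274.9 100.5] 0.324
0.025 [271.4  99. ] 0.3
0.05 [267.3  97.3] 0.276
264
-0.03 -0.012 11 [-0.0006  0.0179 -0.0297] [-0.0138 -0.0294 -0.0299] [ 0.0068  0.03   -0.0295]
-0.006 0.006 55 [-0.0073 -0.0015  0.0018] [-0.0143 -0.0055 -0.0003] [0.0077 0.0056 0.0049]
0.006 0.02 2 [-0.0099 -0.0059  0.0139] [-0.0103 -0.0076  0.0094] [-0.0095 -0.0043  0.0184]
0.02 0.04 11 [-0.0072 -0.0073  0.032 ] [-0.0101 -0.0094  0.0214] [ 0.0022 -0.0049  0.0397]
0.04 0.054 184 [-0.0036 -0.0047  0.0503] [-0.0102 -0.0107  0.0402] [0.0031 0.0026 0.0534]
tip [-0.0034 -0.0048  0.0509]
```

View pics/w4.png

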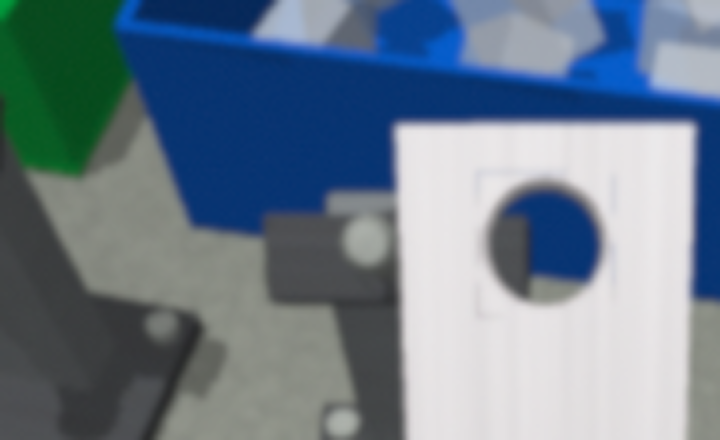

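The crop shows the peg end-on at about (365,240), i.e. pixel (271,100), left of the lug and seen almost along its axis. I refine the tip position and the stand's yaw.

```bash
python3 - <<'E'
from h import *
d=np.load('w4.npz');p,W,M,K=d['p'],d['W'],d['M'],d['K'];T=Tpose(d['pose']);C=np.linalg.inv(T)@M
g=cv2.cvtColor(p,cv2.COLOR_RGB2GRAY)
sub=g[86:114,256:279].astype(int);b=(sub>95).astype(np.uint8)
n,lab,st,ce=cv2.connectedComponentsWithStats(b)
print([(st[i].tolist(),ce[i].round(2)+[256,86]) for i in range(1,n)])
i=[i for i in range(1,n)if lab[14,15]==i]
c=ce[i[0]]+[256,86]
z=np.nanmedian(W[97:103,268:275].reshape(-1,3)@np.linalg.inv(M)[:3,:3].T+np.linalg.inv(M)[:3,3],0)[2];print('depth',z)
ray=np.array([(c[0]-K[0,2])/K[0,0],(c[1]-K[1,2])/K[1,1],1])*z
tt=C[:3,:3]@ray+C[:3,3];tw=T[:3,:3]@tt+T[:3,3];print('tip tool',tt.round(4),'world',tw.round(4))
print('tool x,z world',T[:3,0].round(3),T[:3,2].round(3),'yaw',np.degrees(np.arctan2(T[1,0],T[0,0])),np.degrees(np.arctan2(T[1,2],T[0,2])),'tilt',np.degrees(np.arccos(-T[2,2])))
# crossbar yaw
t=np.load('top0.npz')['W'].reshape(-1,3);s=np.load('scene0.npz')['W'].reshape(-1,3);w=W.reshape(-1,3)
for nm,q in [('top',t),('scene',s),('w4',w)]:
    m=(np.hypot(q[:,0]-.62,q[:,1]-.1)<.06)&(q[:,2]>.145)&(q[:,2]<.174);q=q[m].astype(np.float32)
    print(nm,len(q),cv2.minAreaRect(q[:,:2].copy()))
# foot front edge via top: foot-level points
m=(np.abs(t[:,0]-.61)<.09)&(np.abs(t[:,1]-.09)<.09)
tp=np.load('top0.npz')['p'].reshape(-1,3).max(1)
q=t[m&(tp<75)&(t[:,2]<.02)].astype(np.float32);print('foot',len(q),cv2.minAreaRect(q[:,:2].copy()))
E
```

```text
[([6, 0, 17, 21, 264], array([271.05,  96.02]))]
depth 0.2750220000743866
tip tool [ 0.0933 -0.0416  0.1097] world [0.5676 0.0822 0.2298]
tool x,z world [0.744 0.173 0.646] [ 0.627  0.154 -0.764] yaw 13.127112718003483 13.777156737072197 tilt 40.21035791638529
top 303 ((0.6253379583358765, 0.10319910198450089), (0.04199434816837311, 0.08001092821359634), 13.147882461547852)
scene 325 ((0.6245429515838623, 0.09692485630512238), (0.05133490264415741, 0.08342447876930237), 12.279948234558105)
w4 808 ((0.6264923810958862, 0.09952223300933838), (0.04450013488531113, 0.08005073666572571), 11.278156280517578)
foot 277 ((0.6220487356185913, 0.09892856329679489), (0.09659133851528168, 0.1065056324005127), 13.69369125366211)
```

```bash
cat > tip.py <<'E'
from h import *
from scipy.ndimage import center_of_mass
def tip(p,M,K,pose_,c,z=None,thr=(100,110,120,130),r=9):
    C=np.linalg.inv(Tpose(pose_))@M
    g=cv2.cvtColor(p,cv2.COLOR_RGB2GRAY)
    u,v=c
    for th in thr:
        m=np.zeros_like(g);cv2.circle(m,(u,v),r,1,-1);b=((g>th)&(m>0)).astype(np.uint8)
        b=cv2.morphologyEx(b,cv2.MORPH_OPEN,np.ones((3,3),np.uint8))
        cc=np.array(center_of_mass(b))[::-1];ys,xs=np.nonzero(b)
        ray=np.array([(cc[0]-K[0,2])/K[0,0],(cc[1]-K[1,2])/K[1,1],1])*z
        print(th,b.sum(),xs.min(),xs.max(),ys.min(),ys.max(),cc.round(2),'tool',(C[:3,:3]@ray+C[:3,3]).round(4))
E
python3 - <<'E'
from tip import *
d=np.load('w4.npz');tip(d['p'],d['M'],d['K'],d['pose'],(271,100),.275)
print(cv2.cvtColor(d['p'],cv2.COLOR_RGB2GRAY)[86:112,260:282])
E
```

```text
100 179 265 279 92 106 [272.02  98.79] tool [ 0.0908 -0.0407  0.109 ]
110 155 266 279 92 105 [271.94  98.56] tool [ 0.091  -0.0407  0.109 ]
120 133 266 277 92 105 [271.34  98.69] tool [ 0.0909 -0.0413  0.109 ]
130 113 266 276 92 105 [271.14  98.96] tool [ 0.0907 -0.0415  0.1089]
[[ 46  47  50  54  55  56  56  57  57  56  56  56  56  55  56  56  57  65
  100 161 211 226]
 [ 48  55  66  75  79  80  79  79  79  79  79  80  79  80  79  79  79  84
  112 166 212 226]
 [ 53  69  90 103 109 109 110 109 109 110 109 110 110 110 109 109 109 112
  132 175 215 226]
 [ 58  82 109 124 128 129 129 129 129 129 130 130 129 130 129 129 129 131
  146 182 217 226]
 [ 60  87 116 131 135 135 135 135 136 136 136 136 136 136 135 135 134 135
  148 181 216 226]
 [ 61  88 116 131 134 136 136 136 136 136 136 136 135 134 133 132 130 129
  139 175 214 226]
 [ 64  88 113 125 128 129 130 130 131 133 136 136 133 131 127 122 117 114
  124 167 211 226]
 [ 73  86 101 110 112 113 114 117 123 130 137 140 137 131 122 112 103  98
  112 161 210 226]
 [ 77  81  87  90  92  92  97 108 123 136 144 149 146 139 129 118 103  94
  
[... 898 characters left out ...]
1 156 156 152 142 126 106  92
   94 129 182 218]
 [ 77  78  77  78  78  80  86  96 109 124 134 139 139 133 121 105  91  81
   87 122 176 215]
 [ 77  78  78  78  78  78  80  83  90  99 107 113 112 106  97  86  78  74
   82 119 174 214]
 [ 78  78  78  78  78  78  78  78  80  81  84  87  87  83  78  74  71  70
   80 117 173 214]
 [ 77  77  77  77  77  77  77  77  76  76  75  75  75  74  71  69  67  68
   79 118 173 213]
 [ 77  77  78  77  77  77  77  77  76  74  74  74  74  74  71  67  64  65
   77 116 172 213]
 [ 77  77  77  76  77  77  77  77  77  75  74  73  74  75  73  68  63  63
   75 114 171 213]
 [ 77  76  77  77  77  76  77  77  77  77  75  73  74  74  74  71  63  61
   71 112 169 212]]
```

Taking the tip face at pixel (271, 99.7) gives a world tip of (0.565, 0.082, 0.228), which matches the expected 0.228 height. I plan the approach to 12 mm above the tip.

```bash
cat >> h.py <<'E'
YAW=np.radians(13)
def where(tip): # eye in peg frame
    s=arm.observe();T=Tpose(pose(s));C=tip-.05*pegR(YAW)[:,2]
    print('eye in peg frame mm',(pegR(YAW).T@(T[:3,:3]@EYE+T[:3,3]-C)*1e3).round(1),'F',s['force'].round(1),'t',s['clock'],'j',s['joints'].round(2))
    return s,C
E
python3 - <<'E'
from h import *
d=np.load('w4.npz');T=Tpose(d['pose']);tp=T[:3,:3]@[.090,-.0415,.1088]+T[:3,3];print(tp);np.save('tip.npy',tp)
s,C=where(tp);plan(s,tcp(C,YAW,[0,0,.062]),toolR(YAW))
E
```

```text
[0.56463187 0.08138427 0.22834828]
eye in peg frame mm [ -6.4 -42.4 144.7] F [-0.1  0.5 -2. ] t 7.6 j [-0.13 -0.29  0.09  2.49 -0.4   0.27 -1.02]
shift(tool,now)/.025 [ 0.25 -1.68  3.31] turn/.1 [-0.09 -0.04  0.02] shift(tool,after) [ 0.26 -1.71  3.29] world target [0.4857 0.0634 0.1941]
```

>>> {"fn": "carry_out", "kwargs": {"commands": [[0,0.1,-0.6,0,-0.09,-0.04,0.02],[0,0.1,-0.7,0,0,0,0],[0,0.06,-0.41,0.3,0,0,0],[0,0,0,0.8,0,0,0],[0,0,0,0.8,0,0,0],[0,0,0,0.5,0,0,0],[0,0,0,0,0,0,0],[0,0,0,0,0,0,0]]}}

```text
clock: 8.4
position: [0.4656, 0.0572, 0.2184]
ee_rot: [-2.868, -0.324, -1.036]
force: [0.4, -0.2, -2.0]
width: 0.144
gripper_force: 30.0
```

```bash
python3 - <<'E'
from h import *
s,C=where(np.load('tip.npy'));plan(s,tcp(C,YAW,[0,0,.062]),toolR(YAW))
p,W,M,K,s=grab('wrist');np.savez('w5.npz',p=p,W=W,M=M,K=K,pose=pose(s))
cv2.imwrite('pics/w5.png',cv2.resize(p[55:145,250:380],None,fx=5,fy=5,interpolation=cv2.INTER_CUBIC)[...,::-1])
E
```

```text
eye in peg frame mm [-0.5 -1.6 93.7] F [ 0.4 -0.2 -2. ] t 8.4 j [ 0.28 -0.14 -0.45  2.48 -0.76  0.12 -0.8 ]
shift(tool,now)/.025 [ 0.02 -0.06  1.28] turn/.1 [ 0.02  0.05 -0.01] shift(tool,after) [ 0.02 -0.06  1.28] world target [0.4857 0.0634 0.1941]
```

View pics/w5.png

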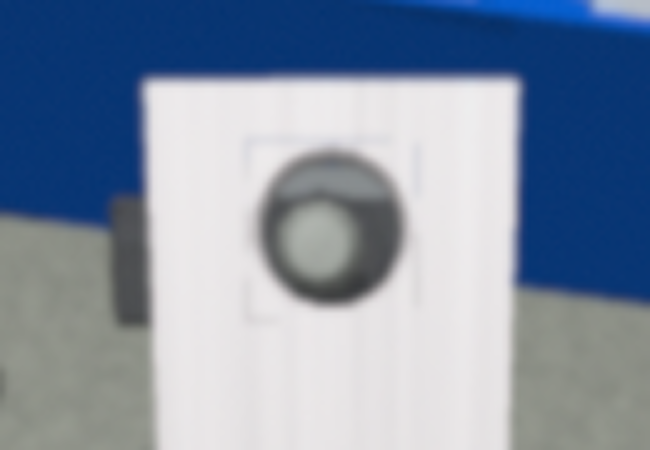

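Through the eye, the peg's tip is at crop (318,242) and the eye's centre at (332,228). The remaining offset is about 2 mm sideways, which agrees with the pose estimate. The advance fell short and joint 6 is near its limit, so I continue in small steps and watch the joints.

>>> {"fn": "carry_out", "kwargs": {"commands": [[0,0.02,-0.08,0.2,0.02,0.05,0],[0,0,0,0.3,0,0,0],[0,0,0,0,0,0,0],[0,0,0,0,0,0,0]]}}

```text
clock: 8.85
position: [0.4707, 0.0602, 0.2113]
ee_rot: [-2.866, -0.328, -1.039]
force: [-0.1, -0.7, -2.1]
width: 0.145
gripper_force: 30.0
```

```bash
python3 - <<'E'
from h import *
s,C=where(np.load('tip.npy'));plan(s,tcp(C,YAW,[0,0,.062]),toolR(YAW))
E
```

```text
eye in peg frame mm [-0.7  0.4 84.8] F [-0.1 -0.7 -2.1] t 8.85 j [ 0.58 -0.1  -0.72  2.47 -1.15  0.12 -0.4 ]
shift(tool,now)/.025 [0.03 0.01 0.92] turn/.1 [0.01 0.02 0.02] shift(tool,after) [0.03 0.01 0.92] world target [0.4857 0.0634 0.1941]
```

My rough kinematics show joint 6 cannot reach the full 40° tilt here. The eye is 17.5 mm across and the lug 8 mm thick, over a 14 mm peg, so up to about 18° of misalignment still fits. I use a 28° tool tilt with the middle of the hole kept on the peg's axis.

```bash
cat >> h.py <<'E'
EM=np.array([.084,.0002,.0098])
def toolRt(yaw,tilt):
    c,s=np.cos(yaw),np.sin(yaw);a=np.radians(tilt)
    x=np.array([np.cos(a)*c,np.cos(a)*s,np.sin(a)]);z=np.array([np.sin(a)*c,np.sin(a)*s,-np.cos(a)])
    return np.stack([x,np.cross(z,x),z],1)
def go(off,tilt,tip=None,n=1):
    tip=np.load('tip.npy') if tip is None else tip
    s=arm.observe();T=Tpose(pose(s));P=pegR(YAW);C=tip-.05*P[:,2]
    print('hole mid in peg mm',(P.T@(T[:3,:3]@EM+T[:3,3]-C)*1e3).round(1),'tilt',np.degrees(np.arccos(-T[2,2])).round(1),'F',s['force'].round(1),'t',s['clock'].round(2),'j',s['joints'].round(2),'grip',s['gripper_force'].round(1),s['width'].round(3))
    # n equal rows: constant body twist
    R=toolRt(YAW,tilt);G=np.eye(4);G[:3,:3]=R;G[:3,3]=C+P@np.array(off)-R@EM
    D=np.linalg.inv(T)@G; rv=Ro.from_matrix(D[:3,:3]).as_rotvec()/n
    # rows: shift in the tool axes at row start; intermediate poses interpolate linear in position, slerp in rotation
    for i in range(n):
        Ri=T[:3,:3]@Ro.from_rotvec(rv*i).as_matrix()
        em0=Ri@EM; em1=T[:3,:3]@Ro.from_rotvec(rv*(i+1)).as_matrix()@EM
        a=T[:3,:3]@EM+T[:3,3]; b=G[:3,:3]@EM+G[:3,3]
        d=(b-a)/n-(em1-em0)
        print((Ri.T@d/.025).round(2),(rv/.1).round(2))
E
python3 - <<'E'
from h import *
go([0,0,.085],28,n=4)
E
```

```text
Traceback (most recent call last):
  File "h.py", line 42, in go
    print('hole mid in peg mm',(P.T@(T[:3,:3]@EM+T[:3,3]-C)*1e3).round(1),'tilt',np.degrees(np.arccos(-T[2,2])).round(1),'F',s['force'].round(1),'t',s['clock'].round(2),'j',s['joints'].round(2),'grip',s['gripper_force'].round(1),s['width'].round(3))
                                                                                                                                                     ^^^^^^^^^^^^^^^^
AttributeError: 'float' object has no attribute 'round'
```

```bash
sed -i "s/s\['clock'\].round(2),'j'/s['clock'],'j'/; s/s\['gripper_force'\].round(1),s\['width'\].round(3)/s['gripper_force'],s['width']/" h.py
python3 - <<'E'
from h import *
go([0,0,.085],28,n=4)
E
```

```text
hole mid in peg mm [-0.7  0.4 88.8] tilt 39.9 F [-0.1 -0.7 -2.1] t 8.85 j [ 0.58 -0.1  -0.72  2.47 -1.15  0.12 -0.4 ] grip 29.99494582414627 0.14453533090144222
[ 0.03  0.   -0.14] [ 0.   -0.52  0.  ]
[ 0.03  0.   -0.14] [ 0.   -0.52  0.  ]
[ 0.04  0.   -0.14] [ 0.   -0.52  0.  ]
[ 0.04  0.   -0.14] [ 0.   -0.52  0.  ]
```

>>> {"fn": "carry_out", "kwargs": {"commands": [[0,0.03,0,-0.14,0,-0.52,0],[0,0.03,0,-0.14,0,-0.52,0],[0,0.04,0,-0.14,0,-0.52,0],[0,0.04,0,-0.14,0,-0.52,0],[0,0,0,0,0,0,0],[0,0,0,0,0,0,0]]}}

```text
clock: 9.45
position: [0.4674, 0.063, 0.2245]
ee_rot: [-2.955, -0.347, -0.788]
force: [-0.0, -0.1, -2.4]
width: 0.143
gripper_force: 30.0
```

```bash
python3 - <<'E'
from h import *
go([0,0,.066],28,n=3)
E
```

```text
hole mid in peg mm [ 2.7  4.3 86.2] tilt 29.9 F [-0.  -0.1 -2.4] t 9.45 j [ 1.07 -0.12 -1.13  2.28 -0.45  0.43 -1.06] grip 29.994784891605377 0.14327020043656086
[0.02 0.05 0.23] [-0.02 -0.11  0.02]
[0.02 0.05 0.23] [-0.02 -0.11  0.02]
[0.02 0.05 0.23] [-0.02 -0.11  0.02]
```

>>> {"fn": "carry_out", "kwargs": {"commands": [[0,0.02,0.05,0.1,-0.02,-0.11,0.02],[0,0.02,0.05,0.1,-0.02,-0.11,0.02],[0,0,0,0,0,0,0],[0,0,0,0,0,0,0]]}}

```text
clock: 9.85
position: [0.4704, 0.062, 0.2199]
ee_rot: [-2.968, -0.342, -0.754]
force: [0.7, 0.4, -3.0]
width: 0.148
gripper_force: 30.0
```

```bash
python3 - <<'E'
from h import *
go([0,0,.066],28,n=3)
E
```

```text
hole mid in peg mm [ 1.3  2.2 79.1] tilt 28.5 F [ 0.7  0.4 -3. ] t 9.85 j [ 1.12 -0.08 -1.21  2.26 -0.32  0.43 -1.19] grip 29.994991421699524 0.14790504490807116
[0.02 0.03 0.16] [-0.02 -0.03  0.  ]
[0.02 0.03 0.16] [-0.02 -0.03  0.  ]
[0.02 0.03 0.16] [-0.02 -0.03  0.  ]
```

>>> {"fn": "carry_out", "kwargs": {"commands": [[0,0.02,0.04,0.16,-0.02,-0.03,0],[0,0.02,0.03,0.16,-0.02,-0.03,0],[0,0.02,0.02,0.16,-0.02,-0.03,0],[0,0,0,0,0,0,0],[0,0,0,0,0,0,0]]}}

```text
clock: 10.35
position: [0.4781, 0.0613, 0.2104]
ee_rot: [-2.978, -0.341, -0.743]
force: [0.2, -0.3, -2.9]
width: 0.147
gripper_force: 30.0
```

```bash
python3 - <<'E'
from h import *
go([0,0,.064],28,n=3)
p,W,M,K,s=grab('wrist');np.savez('w6.npz',p=p,W=W,M=M,K=K,pose=pose(s))
cv2.imwrite('pics/w6.png',cv2.resize(p[55:145,250:380],None,fx=5,fy=5,interpolation=cv2.INTER_CUBIC)[...,::-1])
Mi=np.linalg.inv(M);x=Mi[:3,:3]@np.load('tip.npy')+Mi[:3,3];print('tip predicted px',(K@(x/x[2]))[:2].round(1))
E
```

```text
hole mid in peg mm [ 0.6 -0.2 66.4] tilt 28.0 F [ 0.2 -0.3 -2.9] t 10.35 j [ 1.07 -0.   -1.24  2.26 -0.07  0.4  -1.45] grip 29.994730353355408 0.14734643179065932
[-0.   -0.    0.03] [ 0.01 -0.    0.  ]
[-0.   -0.    0.03] [ 0.01 -0.    0.  ]
[-0.   -0.    0.03] [ 0.01 -0.    0.  ]
tip predicted px [315.2  97.4]
```

View pics/w6.png

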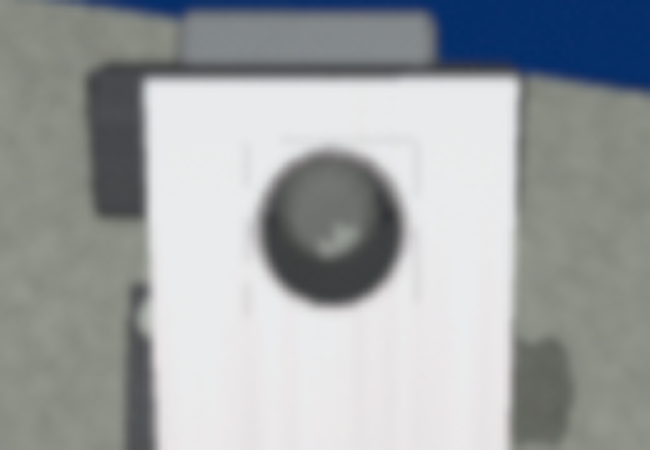

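The view shows the peg's chamfer circle at crop (330,208) inside the eye, whose centre is (332,228). That is within about 0.7 mm of the prediction, so the eye is aligned, and I insert in slow steps along the peg.

>>> {"fn": "carry_out", "kwargs": {"commands": [[0,0.03,0.01,0.16,0,0,0],[0,0.03,0,0.16,0,0,0],[0,0.03,0,0.16,0,0,0],[0,0,0,0,0,0,0],[0,0,0,0,0,0,0]]}}

```text
clock: 10.9
position: [0.4859, 0.0624, 0.2013]
ee_rot: [-2.979, -0.34, -0.744]
force: [0.5, 0.3, -2.0]
width: 0.146
gripper_force: 30.0
```

```bash
python3 - <<'E'
from h import *
go([0.0005,-.0005,.042],28,n=3)
E
```

```text
hole mid in peg mm [ 0.7 -0.9 54.3] tilt 28.0 F [ 0.5  0.3 -2. ] t 10.9 j [ 0.99  0.06 -1.21  2.26  0.13  0.37 -1.66] grip 29.994864463806152 0.1464495986458973
[ 0.03 -0.01  0.16] [ 0.01 -0.    0.  ]
[ 0.03 -0.01  0.16] [ 0.01 -0.    0.  ]
[ 0.03 -0.01  0.16] [ 0.01 -0.    0.  ]
```

>>> {"fn": "carry_out", "kwargs": {"commands": [[0,0.03,-0.01,0.16,0,0,0],[0,0.03,-0.01,0.16,0,0,0],[0,0.03,0,0.16,0,0,0],[0,0,0,0,0,0,0],[0,0,0,0,0,0,0]]}}

```text
clock: 11.4
position: [0.4933, 0.0645, 0.1919]
ee_rot: [-2.979, -0.34, -0.744]
force: [-0.3, 1.2, -2.8]
width: 0.145
gripper_force: 30.0
```

```bash
python3 - <<'E'
from h import *
go([0.0005,-.0005,.028],28,n=3)
E
```

```text
hole mid in peg mm [ 0.5 -0.5 42.2] tilt 28.0 F [-0.3  1.2 -2.8] t 11.4 j [ 0.88  0.1  -1.14  2.26  0.28  0.36 -1.82] grip 29.994892179965973 0.14459821307229395
[ 0.04 -0.    0.18] [ 0.01 -0.    0.  ]
[ 0.04 -0.    0.18] [ 0.01 -0.    0.  ]
[ 0.04 -0.    0.18] [ 0.01 -0.    0.  ]
```

>>> {"fn": "carry_out", "kwargs": {"commands": [[0,0.03,0,0.16,0,0,0],[0,0.03,0,0.16,0,0,0],[0,0.04,0,0.16,0,0,0],[0,0,0,0,0,0,0],[0,0,0,0,0,0,0]]}}

```text
clock: 11.9
position: [0.501, 0.0663, 0.1825]
ee_rot: [-2.979, -0.34, -0.745]
force: [-0.1, 0.6, -2.3]
width: 0.143
gripper_force: 30.0
```

```bash
python3 - <<'E'
from h import *
go([0.0005,-.0005,.018],28,n=3)
E
```

```text
hole mid in peg mm [ 0.6 -0.6 29.9] tilt 28.1 F [-0.1  0.6 -2.3] t 11.9 j [ 0.78  0.13 -1.06  2.27  0.39  0.34 -1.94] grip 29.994763433933258 0.14256310211222206
[ 0.03 -0.    0.16] [ 0.01 -0.    0.  ]
[ 0.03 -0.    0.16] [ 0.01 -0.    0.  ]
[ 0.03 -0.    0.16] [ 0.01 -0.    0.  ]
```

>>> {"fn": "carry_out", "kwargs": {"commands": [[0,0.03,0,0.16,0,0,0],[0,0.03,0,0.16,0,0,0],[0,0.03,0,0.16,0,0,0],[0,0.02,0,0.08,0,0,0],[0,0,0,0,0,0,0],[0,0,0,0,0,0,0]]}}

```text
clock: 12.5
position: [0.5099, 0.0682, 0.1715]
ee_rot: [-2.979, -0.339, -0.745]
force: [0.8, -0.1, -2.9]
width: 0.146
gripper_force: 30.0
```

```bash
python3 - <<'E'
from h import *
go([0.0005,-.0005,.007],28,n=4)
E
```

```text
hole mid in peg mm [ 0.5 -0.7 15.6] tilt 28.1 F [ 0.8 -0.1 -2.9] t 12.5 j [ 0.67  0.16 -0.98  2.27  0.5   0.33 -2.05] grip 29.99491274356842 0.14645135191604536
[ 0.02 -0.    0.08] [ 0.01 -0.    0.  ]
[ 0.02 -0.    0.08] [ 0.01 -0.    0.  ]
[ 0.02 -0.    0.08] [ 0.01 -0.    0.  ]
[ 0.02 -0.    0.08] [ 0.01 -0.    0.  ]
```

>>> {"fn": "carry_out", "kwargs": {"commands": [[0,0.02,0,0.08,0,0,0],[0,0.02,0,0.08,0,0,0],[0,0.02,0,0.08,0,0,0],[0,0,0,0,0,0,0]]}}

```text
clock: 12.9
position: [0.514, 0.0692, 0.1664]
ee_rot: [-2.979, -0.339, -0.744]
force: [0.0, 0.1, -3.4]
width: 0.144
gripper_force: 30.0
```

```bash
python3 - <<'E'
from h import *
go([0.0005,-.0005,.007],34,n=4)
E
```

```text
hole mid in peg mm [ 0.5 -0.6  9. ] tilt 28.0 F [ 0.   0.1 -3.4] t 12.9 j [ 0.63  0.18 -0.94  2.27  0.55  0.32 -2.1 ] grip 29.994849264621735 0.14350455006467008
[-0.   -0.    0.11] [0.01 0.26 0.  ]
[-0.01 -0.    0.11] [0.01 0.26 0.  ]
[-0.01 -0.    0.11] [0.01 0.26 0.  ]
[-0.01 -0.    0.11] [0.01 0.26 0.  ]
```

>>> {"fn": "carry_out", "kwargs": {"commands": [[0,0,0,0.11,0.01,0.26,0],[0,-0.01,0,0.11,0.01,0.26,0],[0,-0.01,0,0.11,0.01,0.26,0],[0,-0.01,0,0.11,0.01,0.26,0],[0,0,0,0,0,0,0]]}}

```text
clock: 13.4
position: [0.5185, 0.0695, 0.1572]
ee_rot: [-2.928, -0.337, -0.886]
force: [0.5, 0.2, -2.7]
width: 0.141
gripper_force: 30.0
```

```bash
python3 - <<'E'
from h import *
go([0.0005,-.0005,.0045],36,n=2)
E
```

```text
hole mid in peg mm [ 0.2 -1.2  7.1] tilt 33.7 F [ 0.5  0.2 -2.7] t 13.4 j [ 0.43  0.14 -0.71  2.37  1.01  0.13 -2.57] grip 29.995265901088715 0.14132174109648876
[ 0.01 -0.02  0.12] [0.   0.2  0.01]
[ 0.   -0.02  0.12] [0.   0.2  0.01]
```

>>> {"fn": "carry_out", "kwargs": {"commands": [[0,0.01,-0.02,0.06,0,0,0],[0,0.01,0,0.04,0,0,0],[0,0,0,0,0,0,0]]}}

```text
clock: 13.7
position: [0.5206, 0.0704, 0.1557]
ee_rot: [-2.928, -0.334, -0.885]
force: [-1.4, -0.0, -2.7]
width: 0.147
gripper_force: 30.0
```

```bash
python3 - <<'E'
from h import *
go([0.0005,-.0005,.0045],34,n=2)
E
```

```text
hole mid in peg mm [ 0.9 -1.   4.5] tilt 33.6 F [-1.4 -0.  -2.7] t 13.7 j [ 0.41  0.15 -0.69  2.37  1.05  0.13 -2.61] grip 29.999043345451355 0.14658780330889196
[-0.01 -0.01  0.01] [0.   0.03 0.  ]
[-0.01 -0.01  0.01] [0.   0.03 0.  ]
```

>>> {"fn": "carry_out", "kwargs": {"commands": [[0,0,0,0.04,0,0,0],[0,0,0,0.04,0,0,0],[0,0,0,0,0,0,0]]}}

```text
clock: 14.0
position: [0.5213, 0.0703, 0.1537]
ee_rot: [-2.928, -0.334, -0.885]
force: [-5.2, -0.8, -1.8]
width: 0.145
gripper_force: 30.0
```

```bash
python3 - <<'E'
from h import *
go([0.0005,-.0005,.0045],34,n=2)
E
```

```text
hole mid in peg mm [ 0.2 -1.2  2.5] tilt 33.6 F [-5.2 -0.8 -1.8] t 14.0 j [ 0.39  0.15 -0.68  2.37  1.1   0.13 -2.66] grip 30.0086572766304 0.14487105964917898
[ 0.   -0.01 -0.03] [0.01 0.03 0.  ]
[ 0.   -0.01 -0.03] [0.01 0.03 0.  ]
```

The force rise at about 3 mm shows the lug touching the collar, so it is home. I let go.

>>> {"fn": "carry_out", "kwargs": {"commands": [[0.5,0,0,0,0,0,0],[0.5,0,0,0,0,0,0],[0.5,0,0,0,0,0,0],[0.5,0,0,0,0,0,0],[0.5,0,0,0,0,0,0],[0.5,0,0,0,0,0,0]]}}

```text
clock: 14.6
position: [0.5219, 0.0705, 0.1543]
ee_rot: [-2.927, -0.334, -0.887]
force: [0.1, -0.5, -0.2]
width: 0.496
gripper_force: 0.0
```

```bash
python3 - <<'E'
from h import *
p,W,M,K,s=grab('scene')
cv2.imwrite('pics/rel.png',cv2.resize(p[90:240,300:480],None,fx=4,fy=4,interpolation=cv2.INTER_CUBIC)[...,::-1])
print(s['joints'].round(2),s['force'],s['width'])
E
```

```text
[ 0.39  0.15 -0.68  2.37  1.1   0.13 -2.66] [ 0.09670697 -0.53753443 -0.18210946] 0.4960508508201175
```

View pics/rel.png

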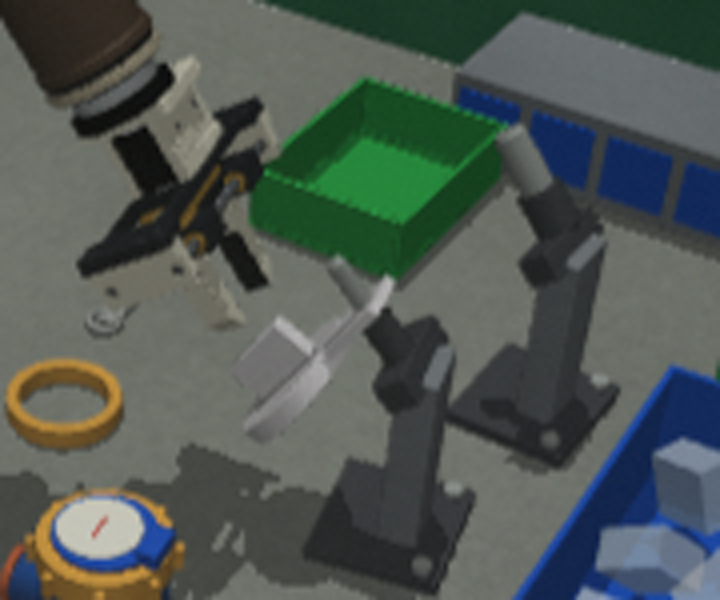

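The scene crop shows the cover hanging on the slim peg at crop (350,300), with the cap below and the fingers clear of the fin. I measure how the lug sits.

```bash
python3 - <<'E'
from h import *
P=pegR(YAW);C=np.load('tip.npy')-.05*P[:,2]
for n in ['scene','top','wrist']:
    p,W,M,K,s=grab(n);np.savez(f'{n}9.npz',p=p,W=W,M=M,K=K,pose=pose(s))
    Q=(W-C)@P*1e3
    g=p.min(-1)
    m=(np.abs(Q[...,1])<55)&(Q[...,0]<25)&(Q[...,0]>-150)&(np.abs(Q[...,2])<60)
    print(n,m.sum())
    for a,b in [(-140,-120),(-120,-100),(-100,-85),(-85,-70),(-70,-55),(-55,-40),(-40,-30),(-30,-20),(-20,-10),(-10,0),(0,10),(10,25)]:
        k=Q[m&(Q[...,0]>a)&(Q[...,0]<b)]
        if len(k)>3: print(a,b,len(k),'z pct',np.percentile(k[:,2],[5,25,50,75,95]).round(1),'y',np.percentile(k[:,1],[2,50,98]).round(1))
d=np.load('wrist9.npz');cv2.imwrite('pics/w9.png',d['p'][...,::-1])
E
```

```text
scene 1134
-140 -120 10 z pct [-29.4 -28.5 -27.1 -26.6  -8.7] y [-33.8  -9.8   4.7]
-120 -100 83 z pct [-30.3 -21.4  -9.    3.1  11.8] y [-49.4  -9.4   2.6]
-100 -85 96 z pct [-26.3 -17.4  -5.1  12.   53.3] y [-54.   -9.5  22.2]
-85 -70 130 z pct [-22.9 -11.8   7.   45.5  56.7] y [-54.   -9.8  28.4]
-70 -55 148 z pct [-19.3  -8.8   1.9  20.9  57.5] y [-51.2  -8.9  36.6]
-55 -40 67 z pct [-19.5 -13.6  -7.1  -4.5  -2.5] y [-49.  -32.9  26.4]
-40 -30 45 z pct [-15.3 -13.   -9.   -2.6   1.1] y [-34.9 -22.8  13.8]
-30 -20 18 z pct [-7.  -0.7  2.3  3.7  4.8] y [-26.1 -20.5  11.3]
-20 -10 32 z pct [-49.1 -35.1  -0.2   5.1   7. ] y [-37.8 -22.9   7.8]
-10 0 104 z pct [-53.5 -35.2 -21.9   8.5  39.2] y [-38.4 -12.9  33.7]
0 10 185 z pct [-48.  -33.5 -12.1  14.7  44.2] y [-38.   -7.1  37.4]
10 25 216 z pct [-57.9 -51.7 -42.6 -32.4  13.3] y [-39.1  -2.6  37.7]
top 1223
-140 -120 20 z pct [-27.8 -27.1 -25.4 -23.4   8.8] y [-6.6 17.5 29.6]
-120 -100 99 z pct [-25.7 -22.6 -20.8 -18.9  13.6] y [-41.8  -4.3  45.3]
-100 -85 113 z pct [-19.4 -17.1 -15.8 -13.3  19.5] y [-47.2  -4.2  50.7]
-85 -70 138 z 
[... 780 characters left out ...]
85 1818 z pct [-19.  -17.6 -16.2 -14.8  19.8] y [-49.6  -1.3  47.2]
-85 -70 2314 z pct [-14.4 -13.  -11.4  -9.1  51. ] y [-49.9  -1.3  47.2]
-70 -55 3127 z pct [-9.9 -8.1 -6.  18.9 56.8] y [-45.9  -0.7  43.2]
-55 -40 2179 z pct [-12.1  -4.8  -3.6  -2.2  -0.8] y [-40.3  -1.4  37.8]
-40 -30 983 z pct [-10.4  -0.4   0.6   1.5   2.4] y [-27.1  -0.7  24.6]
-30 -20 992 z pct [2.2 3.1 4.  4.8 5.7] y [-21.4  -0.7  20.6]
-20 -10 1214 z pct [-34.    5.7   6.7   7.6   8.6] y [-31.3   1.1  39.8]
-10 0 1627 z pct [-34.  -32.7   9.6  11.5  50.1] y [-33.8   2.   42.3]
0 10 2004 z pct [-33.8  10.9  13.1  14.6  49.6] y [-33.2   1.5  41.7]
10 25 1197 z pct [-57.1 -53.8  12.3  15.   16.2] y [-29.3   2.1  39. ]
```

View pics/w9.png

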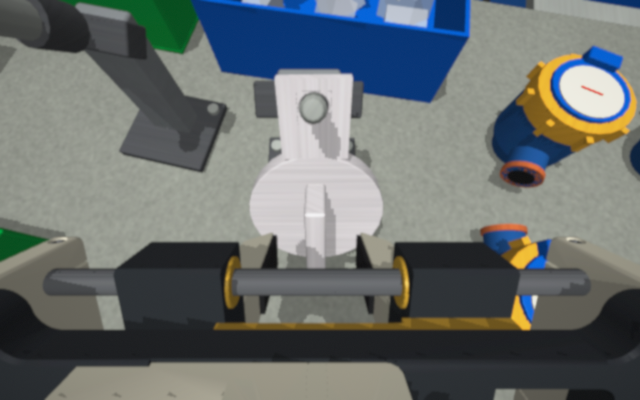

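The wrist view shows the peg through the eye at (314,107) and the fin at (314,235), free between the open fingers. The lug's top surface crosses the peg axis about 11 mm above the collar face. Its underside is therefore about 3 mm up: the cover is tipped slightly by its own weight and rests on the collar, within tolerance. I retreat.

>>> {"fn": "carry_out", "kwargs": {"commands": [[0.5,0,0,-0.2,0,0,0],[0.5,0,0,-0.4,0,0,0],[0.5,0,0,-0.6,0,0,0],[0.5,0,0,-0.6,0,0,0],[0.5,0,0,-0.6,0,0,0],[0.5,0,0,-0.6,0,0,0],[0.5,0,0,0,0,0,0]]}}

```text
clock: 15.5
position: [0.4918, 0.0591, 0.1977]
ee_rot: [-2.937, -0.325, -0.883]
force: [0.4, -0.2, -0.1]
width: 0.501
gripper_force: 0.0
```

```bash
python3 - <<'E'
from h import *
P=pegR(YAW);C=np.load('tip.npy')-.05*P[:,2]
p,W,M,K,s=grab('wrist');Q=(W-C)@P*1e3
m=(np.abs(Q[...,1])<20)&(np.abs(Q[...,1])>10)&(np.abs(Q[...,0])<25)&(np.abs(Q[...,2]-8)<14)
k=Q[m];A=np.c_[k[:,:2],np.ones(len(k))];c=np.linalg.lstsq(A,k[:,2],rcond=None)[0];print(len(k),'lug top z = ',c)
n=np.array([-c[0],-c[1],1]);n/=np.linalg.norm(n);b=np.array([0,0,c[2]])-8*n;print('underside near axis',b.round(1), 'lug end x',np.percentile(k[:,0],99.5))
u=np.cross([0,1,0],n);print('cover x vs vertical rad',np.arccos((P@u/np.linalg.norm(u))[2]))
print(pose(s).round(3),s['joints'].round(2),s['force'].round(1),s['clock'])
E
```

```text
1360 lug top z =  [ 2.72996574e-01 -7.89804364e-03  1.12103593e+01]
underside near axis [ 2.1 -0.1  3.5] lug end x 15.373182574095804
cover x vs vertical rad 0.6061619367939292
[ 0.492  0.059  0.198 -2.937 -0.325 -0.883] [ 1.05  0.04 -1.24  2.34  0.11  0.21 -1.63] [ 0.4 -0.2 -0.1] 15.5
```

The eye underside measures about 3.5 mm up the peg and 2 mm across it. The cover's x axis is 0.61 rad from vertical and the gripper is clear, so I hand in.

```bash
python3 -c "
from cell import arm
print(arm.sign_off())"
```

```text
the job is handed in; nothing more can be done
None
```

The cover hangs by its eye on the slim peg, cap below, with the lug resting on the collar (tipped by its own weight, eye about 3.5 mm up the peg); the gripper let go and backed clear, and I handed the job in at about 15.5 s, with no verdict returned.

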